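# Slide the wide-toothed comb along the gel-casting tray into its groove

## Task

Take the gel comb with the five wide teeth and the wide grip out of its stand and set it down across the two rails of the gel-casting tray, at the long plain end of the rails, standing upright with its teeth down between the rails. Slide it along the rails, keeping it on them, until it drops into the groove, then stop and let go, leaving it seated upright in the groove. Leave the other comb in its stand.

Things in the scene. Friction and masses are not known exactly. Their poses are not given: they have to be found in the camera images.
- wide_comb: Comb to seat, white, upright in a stand. Bar 148 (y) x 10 (x) x 10 mm high; origin: middle of its underside, z up. Grip tab on its middle, 44 mm long (y), 12 thick (x), top 46 mm above origin: grip across the thickness. Five 12 mm teeth reach 22 mm below origin, within 42 mm of the middle; the bar's ends rest on rails. Same both ways round. About 80 g.
- fine_comb: The other comb, to be left alone: same white bar, origin and axes, but eleven narrow (4 mm) teeth and a grip tab only 20 mm long along y. It hangs in the other stand; which comb is nearer the robot varies.
- stand_a: Fixed grey stand in which the wide-toothed comb hangs (the other comb has an identical one); base 60 x 148 mm, origin centre of its underside. Two end cheeks 44 mm high with a V notch in the top, floor 34 mm above the bench, on which the bar's ends rest. Lift the comb straight up: 10 mm frees the bar, 34 mm clears the teeth too.
- casting_tray: Grey gel-casting tray, fixed; base 200 (x) x 148 mm (y), 6 thick, origin centre of its underside, z up. Along both long sides an upright rail 22 mm thick, centred at y = -62 and +62 mm, flat top 44 mm above the bench, open between them. One groove crosses both rail tops at x = +45 mm; the long plain part is toward -x, the end nearer the robot.
- groove (a point): Middle of the groove, midway between the rails, at the height of its floor (34 mm above the bench). V mouth 26 mm wide at the rail tops, floor 14 mm wide, 10 mm deep; runs along the tray's y. Seated, the comb's origin is here to within 2 mm along the tray, its bar along the tray's y. Axes as the tray's.
- rail_start (a point): Point midway between the rails at the height of their flat tops (44 mm), 100 mm before the groove (x = -55 mm of the tray): a good place to set the comb down; its origin is then here, its bar along the tray's y.

How it is judged (in metres and radians):
On the way, in this order (a step that is already met when the one before it is completed fails the run):
1. the wide-toothed comb is set down across the tray's rails, upright, on their plain part, at least 60 mm before the groove (x of wide_comb in the frame of casting_tray between -0.098 and -0.015 m and y of wide_comb in the frame of casting_tray between -0.015 and 0.015 m and z of wide_comb in the frame of casting_tray between 0.04 and 0.049 m and angle between the y axis of wide_comb and the y axis of casting_tray, either way round below 0.26 rad and angle between wide_comb's own z axis and vertical below 0.26 rad and contact force between wide_comb and casting_tray above 0.1 N), for 0.1 s.
2. it slides on along the rails, still on their tops (within 5 mm), 13 to 40 mm before the groove (x of wide_comb in the frame of casting_tray between 0.005 and 0.032 m and y of wide_comb in the frame of casting_tray between -0.015 and 0.015 m and z of wide_comb in the frame of casting_tray between 0.04 and 0.049 m and angle between the y axis of wide_comb and the y axis of casting_tray, either way round below 0.26 rad and angle between wide_comb's own z axis and vertical below 0.26 rad), for 0.05 s.
At the end, for the whole second after the job is handed in: The wide-toothed comb sits at rest, released, in the tray's groove: within 10 mm along the tray, 15 mm across it and 4 mm above the groove floor, within 10 degrees of the groove and of upright; the other comb is still in its stand, within 20 mm of where it was (x of wide_comb in the frame of casting_tray between 0.035 and 0.055 m and y of wide_comb in the frame of casting_tray between -0.015 and 0.015 m and z of wide_comb in the frame of casting_tray between 0.031 and 0.038 m and angle between the y axis of wide_comb and the y axis of casting_tray, either way round below 0.18 rad and angle between wide_comb's own z axis and vertical below 0.18 rad and linear speed of wide_comb below 0.02 m/s and distance of fine_comb from where it was at the start of the episode below 0.02 m); the robot touches nothing.
It fails at once if the fine-toothed comb is taken out of its stand or shoved (moved more than 20 mm) (distance of fine_comb from where it was at the start of the episode above 0.02 m).
It also fails if it takes over 48 s, if anything falls off the work surface, if the arm or the gripper's body presses on something with over 40 N, if the wrist force passes 120 N, or if a joint passes its speed limit or range.

## Robot

A 6-joint arm with a two-finger parallel gripper is mounted at the origin on a cart in front of the work surface, level with it; the furniture and walls round the work are solid. World frame = base frame: x ahead of the robot, y to its left, z up, the work surface at z = 0. Lengths are in m, angles in degrees, forces in N, time in s.
With the tool pointing down it reaches from about 0.3 to 0.85 m from the base axis. Payload 4.2 kg.
Tool frame: the origin (TCP) lies between the finger pads; the fingertips stand 8 mm ahead of it and the grasp point (between the pads) lies 11 mm behind it; z points along the fingers, y is the direction in which the jaws open and shut (so a half turn about z gives the same grasp; the last joint's range is limited). The gripper opens to 91 mm and grips with 3 to 60 N. Pads are 32 mm wide; open, the fingers measure 118 mm over their backs; the gripper's body (76 mm by 178 mm) begins 60 mm behind the grasp point.
Start: joints at [-71.906, 18.312, 89.639, -0, 72.044, -1.146], TCP at [0.189, -0.543, 0.222] pointing down, gripper open.
Joint ranges: [-177.97, 177.97], [-48.28, 115.42], [12.27, 149.76], [-77.06, 257.06], [2.81, 150.46], [-146.56, 146.56]. Speed limits (degrees/s): [147.25, 147.25, 180, 180, 180, 180].

## Interface

Orientations are given as a 3x3 rotation matrix whose columns are the frame's x, y, z axes.
In Python, from plant import read_state, grab_frame, job_done, masks_of, tip_of gives the robot as it stands. The module is installed in compiled form; this text tells all that it offers.
- The arm moves only by the shell command python3 -m jog 'ROWS' [FORCE]. ROWS is a JSON object of lists of equal length, an entry for each row: "slide": the shift along the tool's x, y, z scaled (see below), a list of three; "turn": the turn, a rotation vector about the tool's x, y, z scaled (see below), a list of three; "grip": the gripper's target within -1 to 1 (fully open at 1, half-way at 0, shut at -1). A call has exactly 5 rows; each row is the pose to reach, as a shift and turn from the pose measured when the call began, along the tool's axes at that moment; what a row does not reach only later rows make up. The controller multiplies each number of a shift by 60 cm and each number of a turn by 45 degrees. A row lasts 1/12 s, in which the tool goes at most 41.7 mm and 7.16 degrees, less where a joint would pass 70% of its speed; a pose out of reach is approached as far as the arm can. A call with a number of a shift or a turn outside -1 to 1 is refused whole. A call with a gripper value outside its range is refused whole. The fingers move at their own pace and stop on an object; FORCE is the grip in N (left out, the last holds). Time passes only in rows, so rows that repeat a pose let the fingers close, or fill a call up. It gives the time, the measured TCP pose, the force and the opening at its end, in the units of the state.
- read_state(): the state, without advancing time (a new reading comes with each control period).
- grab_frame(name): name is "scene" or "top" or "wrist"; returns a dict with "color" (480x640x3 uint8, red, green, blue), "range_z" (480x640 float32, m along the optical axis (not along the pixel's ray), 0 where there is no reading), "K" (3x3 intrinsics, pixels), "R" (3x3) and "t" (3): a world point X has camera coordinates R X + t. Camera axes: x right, y down, z forward; pixel columns grow to the right and rows downward; lengths in m; the calibration is good to about 2 mm. A picture is of the moment at which its call begins.
- job_done(): hands the job in, once; it reports no verdict.
Trained networks look in a picture, given as the dict that the camera call returned (one of the last four; its "shot" number tells which), for a name from the list of things; names that differ only in an ending like _2 or _b are one class to them, and where a whole thing is asked for, a point or a joint stands for the part that bears it (a point fixed in the world has none). Each returns a list of dicts, best first, with "p" (0 to 1); they miss things now and then, are a little off and sometimes report something else, mostly with a low value. They report only what shows in the picture. A call takes as long as a camera call.
- masks_of(query, picture): "region" (480x640 bool, what is visible of it) and "position" ([column, row] in pixels, amid what is visible of it).
- tip_of(query, picture): "position" ([column, row] in pixels: a listed point, or the origin of a listed thing).
The state is a dict: "time": time; "joints": joint angles; "qvel": joint speeds; "joint_efforts": joint torques, N m; "tcp_pos": TCP position; "eef_rot": TCP orientation; "wrist_force": force on the tool from outside, world axes, zero at the start; "wrist_torque": the same for the moment, N m; "grip_width": opening from 0.0 (shut) to 1.0 (fully open).
Only numpy, scipy, OpenCV 4.12 (cv2) and the standard library are available. Lean on these libraries where they do the work, as an engineer would, in place of code of your own. Each camera call takes 0.05 s, during which the arm holds its last target.

## Working session

There is one attempt and no reset: what is moved stays moved. The work goes in short steps, Python scripts to look and compute and a shell command to move; the robot and the scene stay as the last step left them, time stands still between calls to the robot, and variables do not carry over. Pictures are saved under pics/ and viewed, and the job is handed in when it is done.

```bash
mkdir -p pics; python3 - <<'E'
from plant import *
import cv2,pickle
s=read_state();print(s)
for n in ("scene","top"):
    f=grab_frame(n);cv2.imwrite(f"pics/{n}0.png",f["color"][:,:,::-1]);pickle.dump(f,open(f"{n}0.pkl","wb"))
    for q in ("wide_comb","fine_comb","casting_tray","stand_a","groove","rail_start"):
        print(n,q,[(round(d["p"],2),d["position"]) for d in tip_of(q,f)][:3])
        m=masks_of(q,f); print("  mask",[(round(d["p"],2),d["position"],d["region"].sum()) for d in m][:3])
E
```

```text
{'time': 0.0, 'joints': array([-7.19071401e+01,  1.83506821e+01,  8.97061036e+01,  1.84525630e-04,
        7.20426976e+01, -1.14628272e+00]), 'qvel': array([ 0.04615507, -0.05332732,  0.01978243, -0.04381351, -0.0304942 ,
        0.01153569]), 'joint_efforts': array([-2.28193123e-03, -4.12461233e+01, -2.31975853e+01,  7.24830525e-02,
        4.57292609e-02, -1.45474301e-04]), 'tcp_pos': array([ 0.18931697, -0.54242716,  0.22113192]), 'eef_rot': array([[ 9.44151817e-01,  3.29510332e-01, -5.36312560e-04],
       [ 3.29510767e-01, -9.44150373e-01,  1.65140817e-03],
       [ 3.77963514e-05, -1.73590079e-03, -9.99998493e-01]]), 'wrist_force': array([-0.3880739 , -0.41333115,  0.37192102]), 'wrist_torque': array([-0.01637887, -0.00529458,  0.00271837]), 'grip_width': 1.000768256284386}
scene wide_comb [(0.61, [267.0, 203.9])]
  mask [(0.63, [267.4, 199.7], np.int64(643))]
scene fine_comb [(0.71, [241.2, 240.7])]
  mask [(0.94, [242.5, 239.2], np.int64(824))]
scene casting_tray [(0.65, [424.2, 294.9])]
  mask [(0.73, [418.1, 294.9], np.int64(6364))]
scene stand_a [(0.98, [267.4, 220.4])]
  mask [(0.76, [267.1, 218.3], np.int64(1137))]
scene groove [(0.78, [437.0, 264.1])]
  mask [(0.68, [422.8, 290.4], np.int64(6272))]
scene rail_start [(0.61, [415.8, 289.5]), (0.47, [265.9, 217.1])]
  mask [(0.74, [421.2, 295.3], np.int64(6453))]
top wide_comb [(0.72, [195.0, 190.8]), (0.68, [412.7, 224.7])]
  mask [(0.8, [192.0, 189.5], np.int64(578))]
top fine_comb [(0.56, [227.6, 274.0])]
  mask [(0.75, [225.3, 269.0], np.int64(475))]
top casting_tray [(0.88, [411.2, 248.4])]
  mask [(0.97, [411.8, 249.1], np.int64(7742))]
top stand_a [(0.6, [196.7, 194.7])]
  mask [(0.55, [197.5, 198.1], np.int64(1702))]
top groove [(0.79, [414.0, 225.6])]
  mask [(0.83, [412.5, 248.7], np.int64(7536))]
top rail_start [(0.93, [418.5, 273.6])]
  mask []
```

View pics/scene0.png

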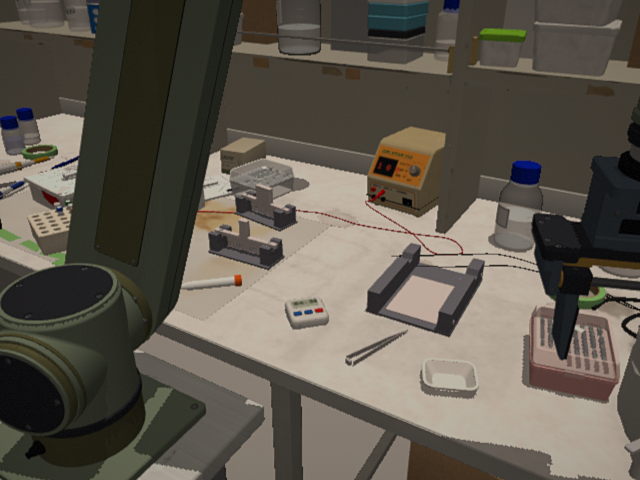

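View pics/top0.png

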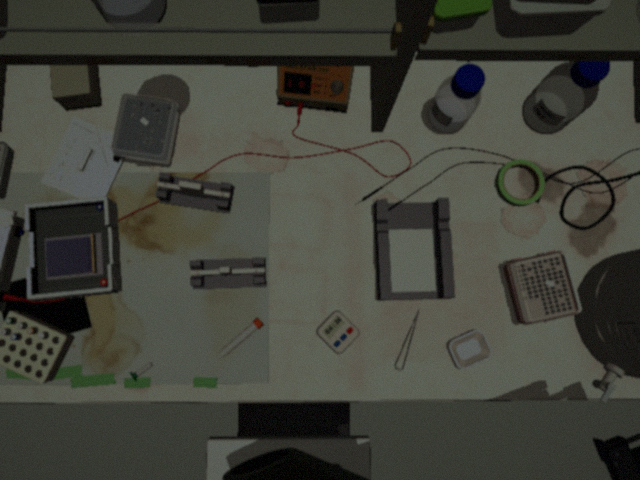

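The top view shows the wide-grip comb in the far stand near (195,190) and the narrow-grip comb in the near stand near (228,272). The tray is at (413,249), with its groove toward the far end at about row 212. Next I'll measure these with depth.

```bash
cat > h.py <<'E'
import numpy as np,cv2,pickle
def cloud(f):
    K=f["K"];z=f["range_z"];v,u=np.mgrid[0:480,0:640]
    c=np.stack([(u-K[0,2])/K[0,0]*z,(v-K[1,2])/K[1,1]*z,z],-1)
    w=(c-f["t"])@f["R"]; w[z<=0]=np.nan
    return w
def rect(P):
    (c,s,a)=cv2.minAreaRect((P[:,:2]*1000).astype(np.float32)); return np.round(c,1),np.round(s,1),round(a,1)
E
python3 - <<'E'
from h import *
for n in("top","scene"):
    f=pickle.load(open(n+"0.pkl","rb"));w=cloud(f)
    print(n,"campos",-f["R"].T@f["t"],f["K"][0,0])
    def box(r0,r1,c0,c1):
        return w[r0:r1,c0:c1].reshape(-1,3)
    if n=="top":
        B={"wide":(165,220,145,245),"fine":(250,298,180,275),"tray":(190,310,360,465)}
    else: B={"wide":(180,232,232,300),"fine":(215,270,205,288),"tray":(235,340,360,490)}
    for k,b in B.items():
        P=box(*b);P=P[np.isfinite(P[:,0])]
        print(k,"table z",np.median(P[:,2][P[:,2]<0.02]) )
        for lo,hi in((0.005,.2),(.036,.048),(.04,.048),(.05,.07),(.07,.09)):
            Q=P[(P[:,2]>lo)&(P[:,2]<hi)]
            if len(Q)>8: print("  ",lo,hi,len(Q),rect(Q),"med",np.round(np.median(Q,0),4), "maxz",Q[:,2].max())
E
```

```text
top campos [ 0.36983099 -0.02715962  1.12425535] 553.8201604630448
wide table z 0.002553801504205599
   0.005 0.2 2230 (array([642.4, 194.1]), array([114.6, 204.5]), 0.4) med [0.6348 0.1866 0.0171] maxz 0.08659024670697558
   0.036 0.048 671 (array([639. , 189.8]), array([147.7,  50.8]), 80.5) med [0.6376 0.1658 0.0442] maxz 0.047936622944189974
   0.04 0.048 577 (array([639. , 189.8]), array([147.7,  50.8]), 80.5) med [0.6372 0.1657 0.0446] maxz 0.047936622944189974
   0.05 0.07 63 (array([640.4, 189.9]), array([137.9,  17.4]), 75.5) med [0.6339 0.1858 0.0587] maxz 0.06992856086720385
   0.07 0.09 164 (array([639.1, 189.2]), array([44.3, 13. ]), 80.3) med [0.6377 0.1883 0.0807] maxz 0.08659024670697558
fine table z 0.0029577451308052576
   0.005 0.2 2123 (array([473.8, 123.4]), array([189.3,  95.4]), 89.9) med [0.4727 0.1199 0.0102] maxz 0.08659691261896038
   0.036 0.048 711 (array([475.5, 119.9]), array([ 50.2, 146.3]), 2.2) med [0.4749 0.1076 0.0439] maxz 0.0479686909589157
   0.04 0.048 622 (array([475.6, 120. ]), array([ 50.2, 146.2]), 2.2) med [0.4749 0.1072 0.0443] maxz 0.047
[... 1878 characters left out ...]
  0.1086 0.0432] maxz 0.04768547730010286
   0.05 0.07 98 (array([468.8, 117.6]), array([14.1, 21.2]), 26.7) med [0.468  0.1158 0.0607] maxz 0.06978565783751775
   0.07 0.09 71 (array([470.9, 120.2]), array([14.3, 22.7]), 4.9) med [0.4686 0.117  0.0772] maxz 0.08144450232694808
tray table z 0.0009133840891128559
   0.005 0.2 6165 (array([ 551.1, -231.4]), array([394.6, 183.5]), 1.6) med [ 0.4947 -0.2458  0.0085] maxz 0.046954884731280136
   0.036 0.048 1727 (array([ 517.9, -249.6]), array([202.9, 147.2]), 1.2) med [ 0.4964 -0.3023  0.0438] maxz 0.046954884731280136
   0.04 0.048 1510 (array([ 518.3, -249.6]), array([202.3, 147.1]), 1.3) med [ 0.4965 -0.3024  0.0441] maxz 0.046954884731280136
```

```bash
python3 - <<'E'
import cv2
a=cv2.imread("pics/top0.png");b=cv2.imread("pics/scene0.png")
import numpy as np
c=np.hstack([cv2.resize(a[160:310,140:290],(400,400),interpolation=2),cv2.resize(a[185:310,355:480],(400,400),interpolation=2)])
cv2.imwrite("pics/crop0.png",cv2.convertScaleAbs(c,alpha=1.6))
E
```

```text
(no output)
```

View pics/crop0.png

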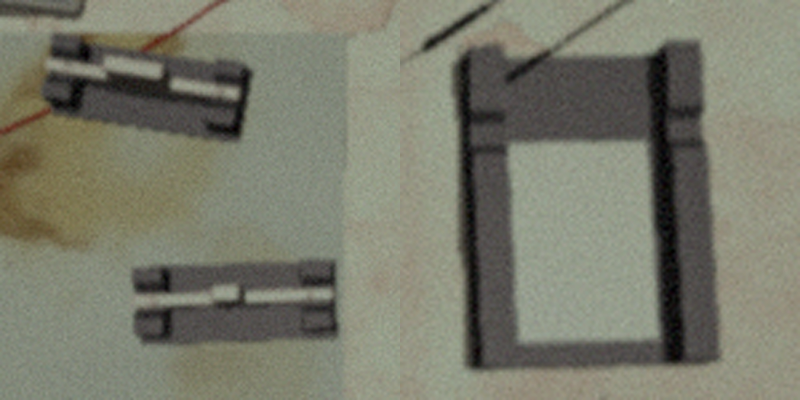

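Both combs and the groove are clear in the crop: groove bands at the far end of both rails, bar yaw about -10° for the wide comb. I'll check for obstacles along the way and write a helper that works out the moves.

```bash
cat >> h.py <<'E'
from scipy.spatial.transform import Rotation as Ro
def togo(x,y,z,yaw):
    """yaw: world angle of tool y (deg), tool down. prints total slide/turn in command units"""
    from plant import read_state
    s=read_state();R=s["eef_rot"];p=s["tcp_pos"]
    a=np.radians(yaw);ty=np.array([np.cos(a),np.sin(a),0]);tz=np.array([0,0,-1.]);Rt=np.stack([np.cross(ty,tz),ty,tz],1)
    d=R.T@(np.array([x,y,z])-p)
    r=Ro.from_matrix(R.T@Rt).as_rotvec()
    print("t",round(s["time"],2),"p",np.round(p,4),"yaw_y",round(np.degrees(np.arctan2(R[1,1],R[0,1])),2),"grip",round(s["grip_width"],3),"F",np.round(s["wrist_force"],1),"j",np.round(s["joints"],0))
    print("dist mm",round(np.linalg.norm(d)*1000,1),"slide",np.round(d/.6,4),"turn",np.round(np.degrees(r)/45,4),"deg",np.round(np.degrees(r),1))
E
python3 - <<'E'
from h import *
f=pickle.load(open("top0.pkl","rb"));w=cloud(f).reshape(-1,3);w=w[np.isfinite(w[:,0])]
for lo in(.06,.1,.15):
  for x0 in np.arange(.2,1,.1):
    print(lo,round(x0,1),[round(float(np.nanmax(np.r_[0,w[(w[:,0]>x0)&(w[:,0]<x0+.1)&(w[:,1]>y0)&(w[:,1]<y0+.1)][:,2]])),2) for y0 in np.arange(-.5,.5,.1)])
  break
togo(.638,.1892,.20,-9.7)
E
```

```text
0.06 0.2 [0.34, 0.02, 0.01, 0.01, 0.01, 0.01, 0.01, 0.02, 0.02, 0.05]
0.06 0.3 [0.07, 0.02, 0.01, 0.02, 0.02, 0.03, 0.02, 0.01, 0.01, 0.07]
0.06 0.4 [0.07, 0.05, 0.05, 0.05, 0.01, 0.05, 0.09, 0.01, 0.07, 0.07]
0.06 0.5 [0.07, 0.05, 0.05, 0.05, 0.01, 0.05, 0.01, 0.01, 0.06, 0.06]
0.06 0.6 [0.02, 0.05, 0.05, 0.05, 0.01, 0.01, 0.08, 0.09, 0.07, 0.06]
0.06 0.7 [0.46, 0.46, 0.42, 0.48, 0.39, 0.39, 0.39, 0.44, 0.39, 0.38]
0.06 0.8 [0.44, 0.44, 0.42, 0.44, 0.4, 0.4, 0.43, 0.44, 0.34, 0.37]
0.06 0.9 [0.01, 0.01, 0.01, 0.04, 0.0, 0.01, 0.01, 0.01, 0.01, 0.04]
t 1.3 p [ 0.1895 -0.5429  0.222 ] yaw_y -70.76 grip 1.003 F [ 0.5 -0.  -0.4] j [-72.  18.  90.  -0.  72.  -1.]
dist mm 858.9 slide [ 1.1079 -0.9057  0.0365] turn [ 1.0000e-04  1.0000e-04 -1.3569e+00] deg [  0.    0.  -61.1]
```

```bash
python3 - <<'E'
from h import *
for n in("top","scene"):
  f=pickle.load(open(n+"0.pkl","rb"));w=cloud(f).reshape(-1,3);w=w[np.isfinite(w[:,0])]
  for y0 in np.arange(-.5,.5,.1):
    m=(w[:,1]>y0)&(w[:,1]<y0+.1)&(w[:,0]>.5)
    print(n,round(y0,1),[ (h,round(float(np.min(np.r_[9,w[m&(w[:,2]>h)&(w[:,2]<h2)][:,0]])),3)) for h,h2 in((.1,.2),(.2,.3),(.3,.4),(.4,.6))])
E
```

```text
top -0.5 [(0.1, 0.784), (0.2, 9.0), (0.3, 0.769), (0.4, 0.783)]
top -0.4 [(0.1, 0.769), (0.2, 9.0), (0.3, 0.769), (0.4, 0.779)]
top -0.3 [(0.1, 0.787), (0.2, 9.0), (0.3, 0.77), (0.4, 0.779)]
top -0.2 [(0.1, 0.771), (0.2, 0.77), (0.3, 0.771), (0.4, 0.771)]
top -0.1 [(0.1, 0.81), (0.2, 9.0), (0.3, 0.769), (0.4, 0.821)]
top -0.0 [(0.1, 0.829), (0.2, 9.0), (0.3, 0.767), (0.4, 0.82)]
top 0.1 [(0.1, 9.0), (0.2, 9.0), (0.3, 0.769), (0.4, 0.804)]
top 0.2 [(0.1, 9.0), (0.2, 9.0), (0.3, 0.768), (0.4, 0.797)]
top 0.3 [(0.1, 9.0), (0.2, 9.0), (0.3, 0.769), (0.4, 9.0)]
top 0.4 [(0.1, 9.0), (0.2, 9.0), (0.3, 0.769), (0.4, 9.0)]
scene -0.5 [(0.1, 1.001), (0.2, 1.0), (0.3, 0.764), (0.4, 0.779)]
scene -0.4 [(0.1, 0.766), (0.2, 1.002), (0.3, 0.765), (0.4, 0.774)]
scene -0.3 [(0.1, 0.785), (0.2, 1.003), (0.3, 0.764), (0.4, 0.773)]
scene -0.2 [(0.1, 0.764), (0.2, 0.765), (0.3, 0.763), (0.4, 0.765)]
scene -0.1 [(0.1, 0.804), (0.2, 1.002), (0.3, 0.764), (0.4, 0.812)]
scene -0.0 [(0.1, 0.825), (0.2, 1.001), (0.3, 0.76), (0.4, 0.813)]
scene 0.1 [(0.1, 1.002), (0.2, 1.001), (0.3, 0.764), (0.4, 0.799)]
scene 0.2 [(0.1, 1.0), (0.2, 1.002), (0.3, 0.762), (0.4, 0.791)]
scene 0.3 [(0.1, 1.0), (0.2, 1.0), (0.3, 0.765), (0.4, 0.896)]
scene 0.4 [(0.1, 1.002), (0.2, 1.003), (0.3, 0.821), (0.4, 0.857)]
```

```bash
python3 -m jog '{"slide":[[0.053,-0.043,0.002],[0.106,-0.087,0.003],[0.16,-0.13,0.005],[0.213,-0.174,0.007],[0.266,-0.217,0.009]],"turn":[[0,0,-0.07],[0,0,-0.14],[0,0,-0.21],[0,0,-0.28],[0,0,-0.35]],"grip":[1,1,1,1,1]}'; python3 -c "
from h import *
togo(.638,.1892,.20,-9.7)"
```

```text
time: 1.72
tcp_pos: [0.2978, -0.3657, 0.2166]
eef_rot: [[0.818, 0.575, 0.0], [0.575, -0.818, -0.0], [0.0, 0.0, -1.0]]
wrist_force: [0.8, 0.0, 1.2]
grip_width: 1.004
t 1.72 p [ 0.2978 -0.3657  0.2166] yaw_y -54.91 grip 1.004 F [0.8 0.  1.2] j [-52.   9. 103.   0.  68.   3.]
dist mm 651.1 slide [ 0.9957 -0.4307  0.0277] turn [ 5.0000e-04 -0.0000e+00 -1.0046e+00] deg [  0.   -0.  -45.2]
```

```bash
python3 -m jog '{"slide":[[0.06,-0.026,0.002],[0.12,-0.052,0.003],[0.18,-0.078,0.005],[0.24,-0.104,0.007],[0.3,-0.13,0.009]],"turn":[[0,0,-0.065],[0,0,-0.13],[0,0,-0.195],[0,0,-0.26],[0,0,-0.32]],"grip":[1,1,1,1,1]}'; python3 -c "
from h import *
togo(.638,.1892,.20,-9.7)"
```

```text
time: 2.13
tcp_pos: [0.4009, -0.1966, 0.2115]
eef_rot: [[0.648, 0.762, 0.001], [0.762, -0.648, -0.001], [0.0, 0.001, -1.0]]
wrist_force: [0.6, 0.2, -0.5]
grip_width: 1.002
t 2.13 p [ 0.4009 -0.1966  0.2115] yaw_y -40.37 grip 1.002 F [ 0.6  0.2 -0.5] j [-28.   7. 106.  -0.  67.  13.]
dist mm 453.0 slide [ 0.7459 -0.1155  0.0192] turn [ 1.800e-03  2.000e-04 -6.816e-01] deg [  0.1   0.  -30.7]
```

```bash
python3 -m jog '{"slide":[[0.065,-0.01,0.002],[0.13,-0.02,0.003],[0.195,-0.03,0.005],[0.26,-0.04,0.007],[0.325,-0.05,0.009]],"turn":[[0,0,-0.06],[0,0,-0.12],[0,0,-0.18],[0,0,-0.24],[0,0,-0.3]],"grip":[1,1,1,1,1]}'; python3 -c "
from h import *
togo(.638,.1892,.20,-9.7)"
```

```text
time: 2.55
tcp_pos: [0.5051, -0.0267, 0.2063]
eef_rot: [[0.45, 0.893, 0.002], [0.893, -0.45, -0.001], [0.0, 0.002, -1.0]]
wrist_force: [0.5, -1.6, 0.8]
grip_width: 1.0
t 2.55 p [ 0.5051 -0.0267  0.2063] yaw_y -26.72 grip 1.0 F [ 0.5 -1.6  0.8] j [ -4.  13. 100.  -0.  67.  22.]
dist mm 253.6 slide [0.421  0.0361 0.0106] turn [ 2.700e-03  3.000e-04 -3.782e-01] deg [  0.1   0.  -17. ]
```

```bash
python3 -m jog '{"slide":[[0.065,0.005,0.002],[0.13,0.01,0.004],[0.195,0.016,0.005],[0.26,0.022,0.007],[0.32,0.027,0.008]],"turn":[[0,0,-0.06],[0,0,-0.12],[0,0,-0.18],[0,0,-0.24],[0.002,0,-0.3]],"grip":[1,1,1,1,1]}'; python3 - <<'E'
from h import *
togo(.638,.1892,.20,-9.7)
from plant import *
f=grab_frame("wrist");cv2.imwrite("pics/wrist1.png",f["color"][:,:,::-1]);pickle.dump(f,open("wrist1.pkl","wb"))
print(-f["R"].T@f["t"])
E
```

```text
time: 2.97
tcp_pos: [0.6067, 0.1398, 0.2014]
eef_rot: [[0.226, 0.974, 0.001], [0.974, -0.226, -0.0], [-0.0, 0.001, -1.0]]
wrist_force: [-0.1, -1.1, 0.8]
grip_width: 1.001
t 2.97 p [0.6067 0.1398 0.2014] yaw_y -13.04 grip 1.001 F [-0.1 -1.1  0.8] j [12. 23. 85. -0. 72. 25.]
dist mm 58.5 slide [0.092  0.0323 0.0023] turn [ 0.0007  0.0002 -0.0742] deg [ 0.   0.  -3.3]
[0.62188462 0.20222245 0.36385438]
```

View pics/wrist1.png

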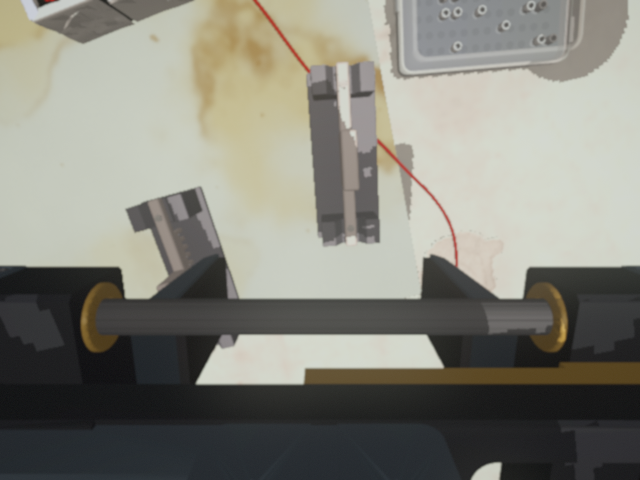

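The wrist view shows the wide comb at (347,150) in its stand, with the fine comb at (180,240), and the jaws straddling below. I'll measure the grip from this view.

```bash
python3 - <<'E'
from h import *
f=pickle.load(open("wrist1.pkl","rb"));w=cloud(f)
P=w[55:252,295:390].reshape(-1,3);P=P[np.isfinite(P[:,0])]
print(np.median(P[:,2][P[:,2]<.015]))
for lo,hi in((.03,.05),(.04,.05),(.05,.072),(.074,.09)):
    Q=P[(P[:,2]>lo)&(P[:,2]<hi)&(P[:,0]>.58)]
    if len(Q)>8:print(lo,hi,len(Q),rect(Q),np.round(np.median(Q,0),4))
E
```

```text
0.0017832587995203707
0.03 0.05 4378 (array([638.3, 187.5]), array([147.5,  50. ]), 80.8) [0.6399 0.2264 0.0432]
0.04 0.05 3465 (array([638.3, 187.5]), array([147.5,  50. ]), 80.8) [0.6404 0.2241 0.0435]
0.05 0.072 65 (array([632.5, 189.1]), array([40.2,  0.4]), 80.3) [0.6324 0.1882 0.0625]
0.074 0.09 1010 (array([638.3, 187.5]), array([43.9, 12.2]), 80.8) [0.6381 0.1882 0.0795]
```

```bash
python3 -c "
from h import *
togo(.6383,.1877,.12,-9.3)"
```

```text
t 3.02 p [0.6102 0.1454 0.2007] yaw_y -12.8 grip 1.004 F [5.  4.8 0.5] j [12. 24. 85.  0. 71. 25.]
dist mm 95.4 slide [0.0783 0.0296 0.1352] turn [ 0.0043 -0.0075 -0.0778] deg [ 0.2 -0.3 -3.5]
```

```bash
python3 -m jog '{"slide":[[0.04,0.015,0.02],[0.078,0.03,0.05],[0.078,0.03,0.09],[0.078,0.03,0.135],[0.078,0.03,0.135]],"turn":[[0,0,-0.04],[0.004,-0.007,-0.078],[0.004,-0.007,-0.078],[0.004,-0.007,-0.078],[0.004,-0.007,-0.078]],"grip":[1,1,1,1,1]}'; python3 -c "
from h import *
togo(.6383,.1877,.054,-9.3)"
```

```text
time: 3.43
tcp_pos: [0.635, 0.1868, 0.1141]
eef_rot: [[0.161, 0.987, -0.011], [0.987, -0.161, -0.003], [-0.005, -0.01, -1.0]]
wrist_force: [-1.6, -0.1, -1.8]
grip_width: 0.999
t 3.43 p [0.635  0.1868 0.1141] yaw_y -9.26 grip 0.999 F [-1.6 -0.1 -1.8] j [15. 31. 86.  0. 64. 25.]
dist mm 60.2 slide [0.0028 0.0062 0.1001] turn [-0.0128  0.0058  0.001 ] deg [-0.6  0.3  0. ]
```

```bash
python3 -m jog '{"slide":[[0.003,0.006,0.03],[0.003,0.006,0.06],[0.003,0.006,0.09],[0.003,0.006,0.1],[0.003,0.006,0.1]],"turn":[[-0.013,0.006,0],[-0.013,0.006,0],[-0.013,0.006,0],[-0.013,0.006,0],[-0.013,0.006,0]],"grip":[1,1,1,1,1]}'; python3 -c "
from h import *
togo(.6383,.1877,.054,-9.3)"
```

```text
time: 3.85
tcp_pos: [0.6375, 0.1873, 0.0535]
eef_rot: [[0.161, 0.987, -0.002], [0.987, -0.161, -0.0], [-0.001, -0.002, -1.0]]
wrist_force: [0.5, 0.2, 0.0]
grip_width: 0.997
t 3.85 p [0.6375 0.1873 0.0535] yaw_y -9.28 grip 0.997 F [0.5 0.2 0. ] j [15. 34. 89.  0. 57. 25.]
dist mm 1.0 slide [ 0.0008  0.0012 -0.0009] turn [-0.0026  0.001   0.0004] deg [-0.1  0.   0. ]
```

```bash
python3 -m jog '{"slide":[[0.001,0.001,0],[0.001,0.001,0],[0.001,0.001,0],[0.001,0.001,0],[0.001,0.001,0]],"turn":[[-0.003,0.001,0],[-0.003,0.001,0],[-0.003,0.001,0],[-0.003,0.001,0],[-0.003,0.001,0]],"grip":[-1,-1,-1,-1,-1]}' 25; python3 -m jog '{"slide":[[0,0,0],[0,0,0],[0,0,0],[0,0,0],[0,0,0]],"turn":[[0,0,0],[0,0,0],[0,0,0],[0,0,0],[0,0,0]],"grip":[-1,-1,-1,-1,-1]}' 25
```

```text
time: 4.27
tcp_pos: [0.6386, 0.1879, 0.0543]
eef_rot: [[0.161, 0.987, 0.002], [0.987, -0.161, 0.0], [0.001, 0.002, -1.0]]
wrist_force: [0.6, -0.2, 0.1]
grip_width: 0.666
time: 4.68
tcp_pos: [0.6386, 0.1879, 0.0542]
eef_rot: [[0.161, 0.987, 0.001], [0.987, -0.161, 0.0], [0.0, 0.001, -1.0]]
wrist_force: [0.2, 1.2, -0.2]
grip_width: 0.299
```

```bash
python3 -m jog '{"slide":[[0,0,0],[0,0,0],[0,0,0],[0,0,0],[0,0,0]],"turn":[[0,0,0],[0,0,0],[0,0,0],[0,0,0],[0,0,0]],"grip":[-1,-1,-1,-1,-1]}' 25;  python3 -m jog '{"slide":[[0,0,-0.01],[0,0,-0.03],[0,0,-0.06],[0,0,-0.1],[0,0,-0.13]],"turn":[[0,0,0],[0,0,0],[0,0,0],[0,0,0],[0,0,0]],"grip":[-1,-1,-1,-1,-1]}' 25; python3 - <<'E'
from h import *
from plant import *
togo(.466,-.2515,.20,1.2)
f=grab_frame("wrist");cv2.imwrite("pics/wrist2.png",f["color"][:,:,::-1]);pickle.dump(f,open("wrist2.pkl","wb"))
E
```

```text
time: 5.1
tcp_pos: [0.6385, 0.1879, 0.0542]
eef_rot: [[0.161, 0.987, 0.001], [0.987, -0.161, 0.0], [0.0, 0.001, -1.0]]
wrist_force: [0.6, -0.4, 0.0]
grip_width: 0.129
time: 5.52
tcp_pos: [0.639, 0.188, 0.135]
eef_rot: [[0.161, 0.987, 0.004], [0.987, -0.161, 0.001], [0.001, 0.003, -1.0]]
wrist_force: [-0.4, -0.8, -0.9]
grip_width: 0.129
t 5.52 p [0.639 0.188 0.135] yaw_y -9.29 grip 0.129 F [-0.4 -0.8 -0.9] j [15. 30. 84. -0. 66. 25.]
dist mm 476.8 slide [-0.7694 -0.166  -0.1101] turn [ 0.0045 -0.0014 -0.233 ] deg [  0.2  -0.1 -10.5]
```

View pics/wrist2.png

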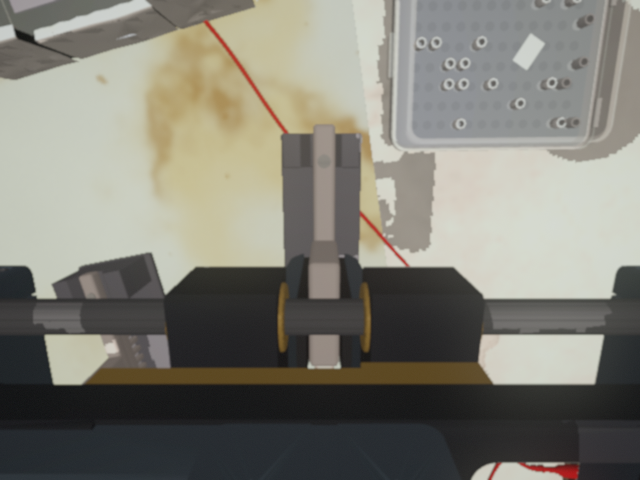

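The comb is held straight in the jaws at (323,190), above its stand, with the opening at 11.7 mm. Now over to the tray.

```bash
python3 -m jog '{"slide":[[-0.02,-0.01,-0.03],[-0.07,-0.02,-0.06],[-0.13,-0.03,-0.09],[-0.19,-0.045,-0.1],[-0.25,-0.06,-0.11]],"turn":[[0,0,-0.02],[0,0,-0.04],[0,0,-0.06],[0,0,-0.08],[0,0,-0.1]],"grip":[-1,-1,-1,-1,-1]}' 25;  python3 - <<'E'
from h import *
togo(.485,-.32,.20,1.2)
E
```

```text
time: 5.98
tcp_pos: [0.5805, 0.0451, 0.2055]
eef_rot: [[0.082, 0.997, 0.013], [0.997, -0.082, 0.003], [0.004, 0.013, -1.0]]
wrist_force: [-0.2, -1.2, -2.0]
grip_width: 0.128
t 5.98 p [0.5805 0.0451 0.2055] yaw_y -4.69 grip 0.128 F [-0.2 -1.2 -2. ] j [ 3. 19. 91.  0. 69.  8.]
dist mm 377.4 slide [-0.6195 -0.109   0.0054] turn [ 0.017  -0.004  -0.1308] deg [ 0.8 -0.2 -5.9]
```

```bash
python3 -m jog '{"slide":[[-0.065,-0.012,0],[-0.13,-0.023,0],[-0.195,-0.034,0],[-0.26,-0.046,0],[-0.32,-0.056,0]],"turn":[[0,0,-0.02],[0,0,-0.04],[0.005,0,-0.06],[0.01,-0.002,-0.08],[0.017,-0.004,-0.13]],"grip":[-1,-1,-1,-1,-1]}' 25;  python3 -m jog '{"slide":[[-0.06,-0.01,0],[-0.12,-0.02,0],[-0.18,-0.03,0],[-0.22,-0.04,0],[-0.24,-0.044,0]],"turn":[[0,0,0],[0,0,0],[0,0,0],[0,0,0],[0,0,0]],"grip":[-1,-1,-1,-1,-1]}' 25; python3 - <<'E'
from h import *
togo(.485,-.32,.20,1.2)
E
```

```text
time: 6.4
tcp_pos: [0.5302, -0.1455, 0.2049]
eef_rot: [[-0.021, 1.0, 0.001], [1.0, 0.021, -0.0], [-0.0, 0.001, -1.0]]
wrist_force: [-0.4, 0.6, -0.9]
grip_width: 0.131
time: 6.82
tcp_pos: [0.5059, -0.2932, 0.2052]
eef_rot: [[-0.018, 1.0, 0.001], [1.0, 0.018, -0.002], [-0.002, 0.001, -1.0]]
wrist_force: [0.7, -0.0, -0.6]
grip_width: 0.131
t 6.82 p [ 0.5059 -0.2932  0.2052] yaw_y 1.04 grip 0.131 F [ 0.7 -0.  -0.6] j [-31.  20.  90.  -0.  70. -32.]
dist mm 34.4 slide [-0.0441 -0.0356  0.0087] turn [ 0.0009  0.0024 -0.0036] deg [ 0.   0.1 -0.2]
```

```bash
python3 -m jog '{"slide":[[-0.04,-0.03,0],[-0.08,-0.036,0],[-0.08,-0.036,0],[-0.08,-0.036,0],[-0.08,-0.036,0]],"turn":[[0,0,0],[0,0,0],[0,0,0],[0,0,0],[0,0,0]],"grip":[-1,-1,-1,-1,-1]}' 25; python3 - <<'E'
from h import *
from plant import *
f=grab_frame("wrist");cv2.imwrite("pics/wrist3.png",f["color"][:,:,::-1]);pickle.dump(f,open("wrist3.pkl","wb"))
togo(.466,-.2515,.20,1.2)
for q in("groove","rail_start","casting_tray"):print(q,[(d["p"],d["position"]) for d in tip_of(q,f)][:2])
E
```

```text
time: 7.23
tcp_pos: [0.4854, -0.3405, 0.2052]
eef_rot: [[-0.018, 1.0, 0.001], [1.0, 0.018, -0.001], [-0.001, 0.001, -1.0]]
wrist_force: [0.1, 0.3, -2.0]
grip_width: 0.133
t 7.28 p [ 0.4855 -0.3402  0.2052] yaw_y 1.1 grip 0.132 F [ 0.4  0.3 -1.6] j [-36.  20.  89.  -0.  71. -37.]
dist mm 91.0 slide [ 0.1485 -0.0297  0.0086] turn [ 0.0009  0.0013 -0.0022] deg [ 0.   0.1 -0.1]
groove [(0.92, [421.1, 116.9])]
rail_start [(0.88, [299.4, 113.1])]
casting_tray [(0.79, [363.3, 121.2])]
```

View pics/wrist3.png

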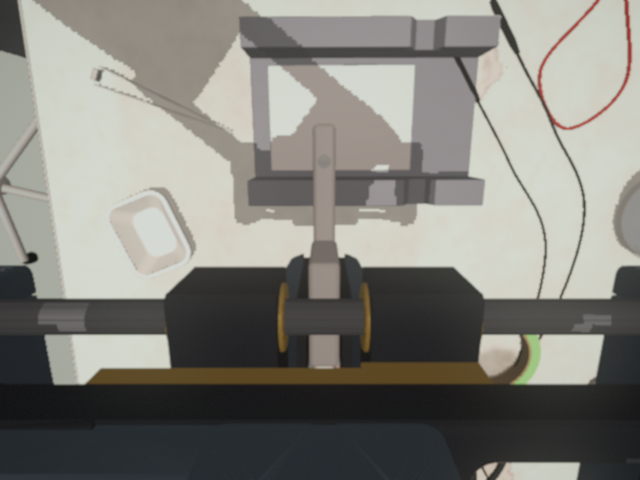

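The wrist view shows the tray with its groove at columns about 410-440 (rows 35 and 190), and the comb still held. Measuring the rails and groove now.

```bash
python3 - <<'E'
from h import *
f=pickle.load(open("wrist3.pkl","rb"));w=cloud(f)
P=w[10:215,225:510].reshape(-1,3);P=P[np.isfinite(P[:,0])]
Q=P[(P[:,2]>.04)&(P[:,2]<.05)]
print(len(Q),rect(Q),np.median(Q[:,2]),np.median(P[:,2][P[:,2]<.004]))
a=np.radians(1.2);
for lo,hi in((-.33,-.295),(-.205,-.17)):
    m=(P[:,1]>lo)&(P[:,1]<hi)&(P[:,0]>.54)&(P[:,0]<.59)
    R=P[m]; fl=R[(R[:,2]>.0315)&(R[:,2]<.0375)]; v=R[(R[:,2]>.030)&(R[:,2]<.041)]
    print("floor",len(fl),np.round(np.median(fl,0),4),"x",np.percentile(fl[:,0],[2,98]),"V",np.percentile(v[:,0],[2,98]),np.median(v[:,1]))
E
```

```text
12411 (array([ 519.8, -252.6]), array([200.3, 146.4]), 1.3) 0.043652537812641806 -0.0004590715182773631
floor 588 [ 0.5669 -0.3129  0.034 ] x [0.55318158 0.57981207] V [0.55273932 0.57868977] -0.31262422612024626
floor 799 [ 0.5643 -0.1911  0.0339] x [0.54758602 0.5821763 ] V [0.54515747 0.58456918] -0.19171110849234663
```

```bash
python3 - <<'E'
from h import *
togo(.470,-.252,.10,1.25)
E
```

```text
t 7.43 p [ 0.4856 -0.3404  0.2053] yaw_y 1.13 grip 0.129 F [-0.2  1.1 -1.4] j [-36.  20.  89.  -0.  71. -37.]
dist mm 138.4 slide [ 0.1481 -0.0232  0.1753] turn [ 0.001   0.0021 -0.0027] deg [ 0.   0.1 -0.1]
```

```bash
python3 -m jog '{"slide":[[0.04,-0.006,0.02],[0.09,-0.015,0.06],[0.13,-0.023,0.1],[0.148,-0.023,0.14],[0.148,-0.023,0.175]],"turn":[[0,0,0],[0,0,0],[0.001,0.002,-0.003],[0.001,0.002,-0.003],[0.001,0.002,-0.003]],"grip":[-1,-1,-1,-1,-1]}' 25; python3 - <<'E'
from h import *
togo(.470,-.252,.068,1.25)
E
```

```text
time: 7.85
tcp_pos: [0.4693, -0.2486, 0.0992]
eef_rot: [[-0.025, 1.0, -0.001], [1.0, 0.025, 0.002], [0.002, -0.001, -1.0]]
wrist_force: [-1.0, -0.9, -0.6]
grip_width: 0.131
t 7.85 p [ 0.4693 -0.2486  0.0992] yaw_y 1.43 grip 0.131 F [-1.  -0.9 -0.6] j [-29.  21. 105.   0.  54. -31.]
dist mm 31.4 slide [-0.0058  0.0011  0.052 ] turn [-0.0014 -0.002   0.004 ] deg [-0.1 -0.1  0.2]
```

```bash
python3 -m jog '{"slide":[[-0.006,0.001,0.015],[-0.006,0.001,0.03],[-0.006,0.001,0.045],[-0.006,0.001,0.052],[-0.006,0.001,0.052]],"turn":[[-0.001,-0.002,0.004],[-0.001,-0.002,0.004],[-0.001,-0.002,0.004],[-0.001,-0.002,0.004],[-0.001,-0.002,0.004]],"grip":[-1,-1,-1,-1,-1]}' 25; python3 - <<'E'
from h import *
togo(.470,-.252,.0632,1.25)
E
```

```text
time: 8.27
tcp_pos: [0.4699, -0.2524, 0.0676]
eef_rot: [[-0.021, 1.0, -0.001], [1.0, 0.021, 0.0], [0.0, -0.001, -1.0]]
wrist_force: [0.3, 0.9, -0.4]
grip_width: 0.128
t 8.27 p [ 0.4699 -0.2524  0.0676] yaw_y 1.23 grip 0.128 F [ 0.3  0.9 -0.4] j [-29.  23. 107.  -0.  50. -31.]
dist mm 4.4 slide [0.0006 0.0002 0.0073] turn [-0.0011 -0.0004 -0.0004] deg [-0.1 -0.  -0. ]
```

```bash
python3 -m jog '{"slide":[[0,0,0.002],[0,0,0.004],[0,0,0.006],[0,0,0.007],[0,0,0.007]],"turn":[[-0.001,0,0],[-0.001,0,0],[-0.001,0,0],[-0.001,0,0],[-0.001,0,0]],"grip":[-1,-1,-1,-1,-1]}' 25
```

```text
time: 8.68
tcp_pos: [0.4702, -0.2527, 0.0641]
eef_rot: [[-0.021, 1.0, 0.001], [1.0, 0.021, -0.0], [-0.0, 0.001, -1.0]]
wrist_force: [-0.4, 0.8, 3.3]
grip_width: 0.13
```

```bash
python3 -m jog '{"slide":[[0,0,0.001],[0,0,0.001],[0,0,0.001],[0,0,0.001],[0,0,0.001]],"turn":[[0,0,0],[0,0,0],[0,0,0],[0,0,0],[0,0,0]],"grip":[-1,-1,-1,-1,-1]}' 25; python3 - <<'E'
from h import *
from plant import *
togo(.525,-.251,.0636,1.25)
f=grab_frame("scene");cv2.imwrite("pics/scene4.png",cv2.resize(f["color"][200:360,320:520,::-1],(800,600)))
E
```

```text
time: 9.1
tcp_pos: [0.4703, -0.2527, 0.0642]
eef_rot: [[-0.021, 1.0, 0.001], [1.0, 0.021, -0.001], [-0.001, 0.001, -1.0]]
wrist_force: [-2.1, 0.0, 6.4]
grip_width: 0.129
t 9.1 p [ 0.4703 -0.2527  0.0642] yaw_y 1.22 grip 0.129 F [-2.1  0.   6.4] j [-29.  23. 108.   0.  49. -31.]
dist mm 54.8 slide [0.001  0.0913 0.001 ] turn [ 0.0016  0.0008 -0.0006] deg [ 0.1  0.  -0. ]
```

View pics/scene4.png

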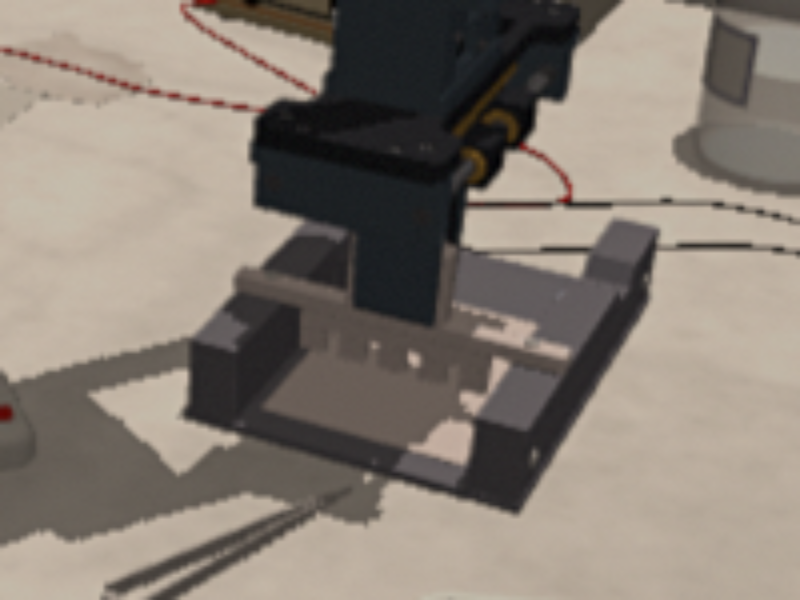

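The bar lies across both rail tops with the teeth between them, and contact is about 6 N. Sliding along the rails now.

```bash
python3 -m jog '{"slide":[[0,0.015,0.001],[0,0.035,0.001],[0,0.06,0.001],[0,0.085,0.001],[0,0.1,0.001]],"turn":[[0.001,0.001,0],[0.001,0.001,0],[0.001,0.001,0],[0.001,0.001,0],[0.001,0.001,0]],"grip":[-1,-1,-1,-1,-1]}' 25; python3 - <<'E'
from h import *
togo(.5655,-.250,.0636,1.25)
E
```

```text
time: 9.57
tcp_pos: [0.5306, -0.2516, 0.0641]
eef_rot: [[-0.022, 1.0, -0.001], [1.0, 0.022, -0.0], [-0.0, -0.001, -1.0]]
wrist_force: [-5.9, -0.5, 9.1]
grip_width: 0.131
t 9.57 p [ 0.5306 -0.2516  0.0641] yaw_y 1.26 grip 0.131 F [-5.9 -0.5  9.1] j [-26.  27. 100.  -0.  52. -28.]
dist mm 35.0 slide [0.0014 0.0583 0.0008] turn [-0.0008  0.0002  0.0002] deg [-0.  0.  0.]
```

```bash
python3 -m jog '{"slide":[[0,0.004,0],[0,0.008,0],[0,0.012,0],[0,0.016,0],[0,0.018,0]],"turn":[[0,0,0],[0,0,0],[0,0,0],[0,0,0],[0,0,0]],"grip":[-1,-1,-1,-1,-1]}' 25; python3 - <<'E'
from h import *
from plant import *
f=grab_frame("scene");cv2.imwrite("pics/scene5.png",cv2.resize(f["color"][200:360,320:520,::-1],(800,600)))
togo(.5655,-.250,.0636,1.25)
E
```

```text
time: 9.98
tcp_pos: [0.5411, -0.2513, 0.0642]
eef_rot: [[-0.022, 1.0, -0.001], [1.0, 0.022, 0.0], [0.0, -0.001, -1.0]]
wrist_force: [-3.6, -0.2, 4.3]
grip_width: 0.133
t 10.03 p [ 0.5413 -0.2513  0.0641] yaw_y 1.24 grip 0.131 F [-2.2  0.2  4.8] j [-26.  28.  99.  -0.  53. -27.]
dist mm 24.2 slide [0.0013 0.0404 0.0009] turn [-0.001  -0.0001 -0.0002] deg [-0. -0. -0.]
```

View pics/scene5.png

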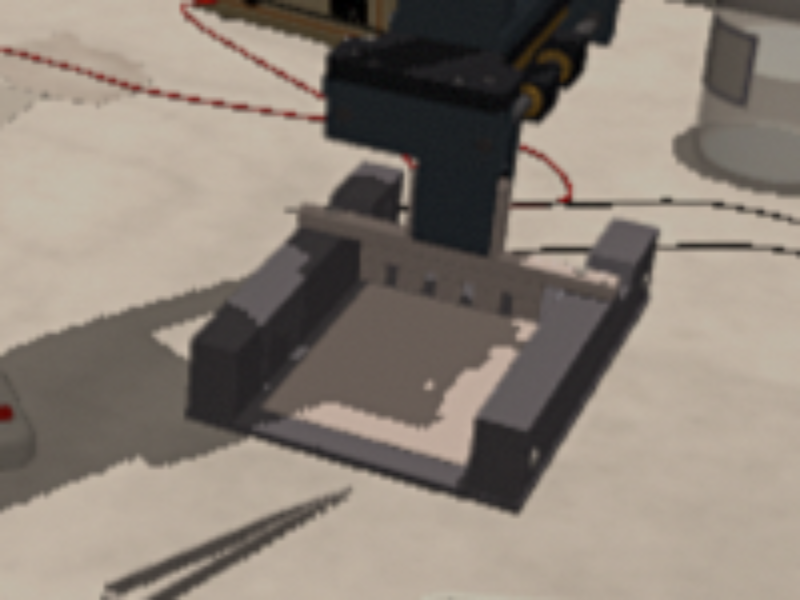

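The comb is upright on both rails, a little short of the groove. Next I'll slide it the last 24 mm, pressing lightly.

```bash
python3 -m jog '{"slide":[[0,0.008,0.001],[0,0.016,0.001],[0,0.024,0.001],[0,0.032,0.001],[0,0.04,0.001]],"turn":[[0,0,0],[0,0,0],[0,0,0],[0,0,0],[0,0,0]],"grip":[-1,-1,-1,-1,-1]}' 25; python3 - <<'E'
from h import *
togo(.5655,-.250,.054,1.25)
E
```

```text
time: 10.45
tcp_pos: [0.5661, -0.2508, 0.0632]
eef_rot: [[-0.021, 1.0, 0.001], [1.0, 0.021, 0.0], [0.0, 0.001, -1.0]]
wrist_force: [-0.4, -0.3, -1.4]
grip_width: 0.129
t 10.45 p [ 0.5661 -0.2508  0.0632] yaw_y 1.22 grip 0.129 F [-0.4 -0.3 -1.4] j [-25.  30.  96.   0.  54. -26.]
dist mm 9.2 slide [ 0.0013 -0.001   0.0153] turn [ 0.0008 -0.     -0.0007] deg [ 0. -0. -0.]
```

The vertical force has gone and z dropped, so the bar is over the groove mouth. Lowering it into the groove.

```bash
python3 -m jog '{"slide":[[0,-0.001,0.003],[0,-0.001,0.006],[0,-0.001,0.009],[0,-0.001,0.012],[0,-0.001,0.0145]],"turn":[[0,0,0],[0,0,0],[0,0,0],[0,0,0],[0,0,0]],"grip":[-1,-1,-1,-1,-1]}' 25; python3 -m jog '{"slide":[[0,0,0.001],[0,0,0.001],[0,0,0.001],[0,0,0.001],[0,0,0.001]],"turn":[[0,0,0],[0,0,0],[0,0,0],[0,0,0],[0,0,0]],"grip":[-1,-1,-1,-1,-1]}' 25
```

```text
time: 10.87
tcp_pos: [0.5652, -0.2507, 0.0542]
eef_rot: [[-0.021, 1.0, 0.0], [1.0, 0.021, 0.0], [0.0, 0.0, -1.0]]
wrist_force: [-3.6, 1.2, 11.6]
grip_width: 0.13
time: 11.28
tcp_pos: [0.5652, -0.2507, 0.0541]
eef_rot: [[-0.021, 1.0, 0.0], [1.0, 0.021, 0.0], [0.0, 0.0, -1.0]]
wrist_force: [-1.5, -0.3, 5.9]
grip_width: 0.13
```

TCP z 0.0541 puts the bar on the groove floor. Releasing.

```bash
python3 -m jog '{"slide":[[0,0,0],[0,0,0],[0,0,0],[0,0,0],[0,0,0]],"turn":[[0,0,0],[0,0,0],[0,0,0],[0,0,0],[0,0,0]],"grip":[0,0.2,0.2,0.2,0.2]}' 25; python3 -m jog '{"slide":[[0,0,0],[0,0,0],[0,0,0],[0,0,0],[0,0,0]],"turn":[[0,0,0],[0,0,0],[0,0,0],[0,0,0],[0,0,0]],"grip":[0.2,0.2,0.2,0.2,0.2]}'; python3 - <<'E'
from h import *
from plant import *
f=grab_frame("scene");cv2.imwrite("pics/scene6.png",cv2.resize(f["color"][200:360,320:520,::-1],(800,600)))
togo(.565,-.2507,.22,1.25)
E
```

```text
time: 11.7
tcp_pos: [0.5652, -0.2507, 0.0539]
eef_rot: [[-0.021, 1.0, 0.0], [1.0, 0.021, 0.0], [0.0, 0.0, -1.0]]
wrist_force: [-0.6, 0.5, 0.1]
grip_width: 0.461
time: 12.12
tcp_pos: [0.5651, -0.2507, 0.0538]
eef_rot: [[-0.021, 1.0, 0.0], [1.0, 0.021, 0.0], [0.0, 0.0, -1.0]]
wrist_force: [0.2, 0.3, 1.6]
grip_width: 0.602
t 12.17 p [ 0.5652 -0.2507  0.0539] yaw_y 1.21 grip 0.597 F [-0.4 -0.4 -0.1] j [-25.  30.  96.   0.  53. -26.]
dist mm 166.1 slide [ 1.000e-04 -2.000e-04 -2.768e-01] turn [ 0.0002 -0.0004 -0.0009] deg [ 0. -0. -0.]
```

View pics/scene6.png

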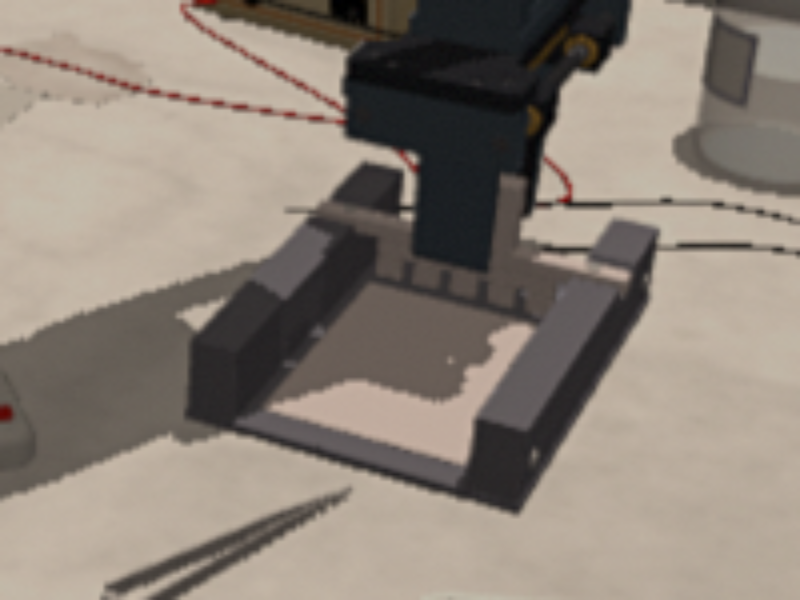

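The bar sits flush in the groove, upright, with the jaws open around the grip. Going straight up.

```bash
python3 -m jog '{"slide":[[0,0,-0.02],[0,0,-0.06],[0,0,-0.11],[0,0,-0.16],[0,0,-0.2]],"turn":[[0,0,0],[0,0,0],[0,0,0],[0,0,0],[0,0,0]],"grip":[0.2,0.2,0.2,0.2,0.2]}'; python3 -m jog '{"slide":[[-0.05,-0.05,0],[-0.1,-0.1,0],[-0.15,-0.15,0],[-0.19,-0.19,0],[-0.2,-0.2,0]],"turn":[[0,0,0],[0,0,0],[0,0,0],[0,0,0],[0,0,0]],"grip":[0.2,0.2,0.2,0.2,0.2]}'; python3 - <<'E'
from h import *
from plant import *
f=grab_frame("top");w=cloud(f);cv2.imwrite("pics/top7.png",f["color"][:,:,::-1])
for k,b in {"wide":(190,310,360,465),"fine":(250,298,180,275)}.items():
    P=w[b[0]:b[1],b[2]:b[3]].reshape(-1,3);P=P[np.isfinite(P[:,0])]
    Q=P[(P[:,2]>.07)&(P[:,2]<.09)]
    print(k,len(Q),rect(Q) if len(Q)>5 else "",np.round(np.median(Q,0),4))
g=grab_frame("scene");cv2.imwrite("pics/scene7.png",cv2.resize(g["color"][180:360,180:520,::-1],(800,424)))
s=read_state();print(s["time"],s["tcp_pos"])
E
```

```text
time: 12.58
tcp_pos: [0.5655, -0.2509, 0.1762]
eef_rot: [[-0.021, 1.0, 0.002], [1.0, 0.021, -0.001], [-0.001, 0.002, -1.0]]
wrist_force: [-0.5, 0.1, -0.1]
grip_width: 0.6
time: 13.0
tcp_pos: [0.4445, -0.3766, 0.1763]
eef_rot: [[-0.017, 1.0, 0.0], [1.0, 0.017, -0.002], [-0.002, 0.0, -1.0]]
wrist_force: [-0.3, 0.7, -0.2]
grip_width: 0.605
wide 164 (array([ 567.1, -248.7]), array([13. , 44.1]), 1.5) [ 0.5667 -0.2486  0.0804]
fine 77 (array([474.9, 119.4]), array([19.8, 12.5]), 89.3) [0.4751 0.1197 0.08  ]
13.1 [ 0.44681341 -0.37463742  0.17615502]
```

View pics/top7.png

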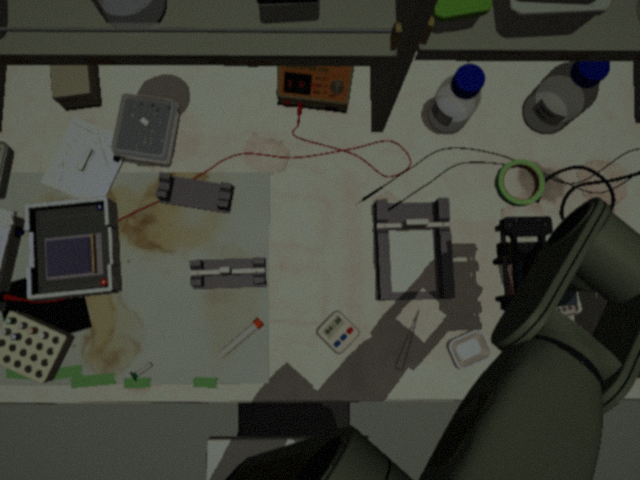

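View pics/scene7.png

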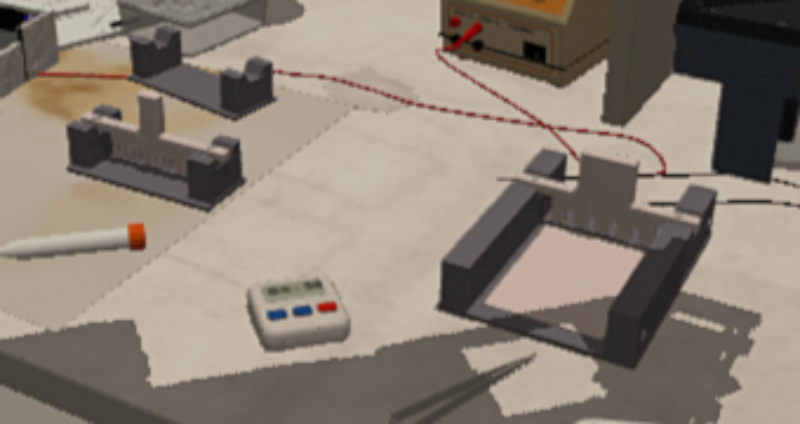

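The comb is seated upright in the groove at (413,224) in the top view, and the fine comb hasn't moved. I'll let the arm settle, then hand in.

```bash
python3 -m jog '{"slide":[[0,0,0],[0,0,0],[0,0,0],[0,0,0],[0,0,0]],"turn":[[0,0,0],[0,0,0],[0,0,0],[0,0,0],[0,0,0]],"grip":[0.2,0.2,0.2,0.2,0.2]}'; python3 -c "
from plant import *
print(job_done())"
```

```text
time: 13.52
tcp_pos: [0.4476, -0.3739, 0.1761]
eef_rot: [[-0.019, 1.0, 0.002], [1.0, 0.019, -0.0], [-0.0, 0.002, -1.0]]
wrist_force: [0.9, 0.5, 0.9]
grip_width: 0.598
the job is handed in; nothing more can be done
None
```

The wide-toothed comb is seated upright in the groove and released. I handed the job in at about 13.5 s; no verdict is reported.

**What I did:** I lifted the comb out of the far stand and set it on the rails about 95 mm before the groove, with roughly 6 N of contact. I then slid it along the rail tops, lowered it 10 mm into the groove, opened the gripper and moved the arm clear.

**Last checks (top camera):**
- **Wide comb position:** the grip is at (0.567, -0.249), within about 1 mm of where the same camera puts the groove.
- **Wide comb angle and height:** yaw is 1.5° against the tray's 1.2°. The grip's top reads 0.080 m, which matches the bar resting on the groove floor.
- **Fine comb:** still in its stand, within 1 mm of its starting position.
- **Robot:** touching nothing; wrist force is about 1 N, within sensor noise.

No check failed. The three cameras disagreed by 2–3 mm on the tray's position, so I aimed at their average, which was well inside the groove's tolerance.

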